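Dress the rim of a movement ring with forward file strokes

TASK

Pick up the file block from the blue mat and dress the rim of the aluminium ring held in the vise: press the file's flat underside on top of the rim and push it forward, away from the robot, so that the ring rolls along under it, lifting the file clear for every return, until the red mark on the rim has come over the top and stands level with the black pointer. Only the file may work the ring; never drag it backwards, press gently (always under 18 N), and leave the vise and the jar, saucer and loupe alone. Then lay the file back flat on the mat and let go.

Things in the scene. Friction and masses are not known exactly. Their poses are not given: they have to be found in the camera images.
- vise: Small steel bench vise fixed to the desk, base 110 mm (x) by 130 mm (y), jaws 76 mm high, lever on its +y side (out to y = 92 mm, height 59 mm). Origin: centre of its underside. Its x axis is the forward stroke direction (away from the robot, yaw within 0.35 rad). It holds an upright fork with the ring straight above its origin; forces on the vise count those on fork and ring.
- axle_nominal (a point): Nominal centre of the ring's axle, 115 mm above the vise's underside; axle along the vise's y. Ring: aluminium, 80 mm outside diameter, rim 14 mm wide, on a dark arbor. The fork is clamped up to 10 mm higher or lower from run to run (not shown by this point): find the rim by touch.
- rim_nominal (a point): Nominal highest point of the rim, 155 mm above the vise's underside, where the file works; the true height differs by up to 10 mm, constant within a run. Rubber jaw liners give: fork and ring sink about 1 mm per 10 N of downward load and spring back.
- pointer (a point): Tip of the black pointer, nominal height (as the axle): it points at the rim from the far (+x) side, 45 mm forward of the axle, level with it. Its wire arm reaches 65 mm forward of the axle and stays below the axle's height + 5 mm.
- ring (a joint): Angle of the red mark on the rim from the top, rad, growing forward (over the top to the vise's +x). 0: mark on top; -1.57: faces the robot; 1.57: at the pointer. Starts -1.5 to -0.9. The axle has steady drag and stays where left: it takes 4 N along the rim, so the file must press with some 6 to 8 N or it slips. Pressed enough, it rolls with the file, 25 rad per metre.
- file: Flat file block, 130 to 210 g, the same both ways round: dark steel file plate 80 mm (x, stroke direction) by 26 mm (y) by 6 mm, its underside is the working face, with a wooden grip on top, 46 mm (x) by 18 mm (y, to be gripped across), from 6 to 46 mm above the underside. Origin: centre of its underside; z up. Starts lying on the mat.
- mat: Blue silicone mat, 200 mm (x) by 150 mm (y) by 3 mm thick, fixed to the desk. Origin: centre of its underside.
- jar: Closed glass jar with steel lid, 68 mm diameter, 85 mm high, loose, bystander. Origin: centre of underside.
- saucer: Grey ceramic saucer, 110 mm diameter, 18 mm high, loose, bystander. Origin: centre of underside.
- loupe: Black eye loupe, 38 mm diameter, 30 mm high, loose, bystander. Origin: centre of underside.
There are look-alikes about, which are no part of the job. There is more than one size of the vise; the job needs the larger.

How it is judged:
By the outcome, as a careful person would: the job done as asked, in the order asked, and still so for the second after the job is handed in, with the robot touching nothing.
It also fails if it takes over 72 s, if anything falls off the work surface, if the arm or the gripper's body presses on something with over 40 N, if the wrist force passes 120 N, or if a joint passes its speed limit or range.

ROBOT

A 6-joint arm with a two-finger parallel gripper is mounted at the origin on the work surface. World frame = base frame: x ahead of the robot, y to its left, z up, the work surface at z = 0. Lengths are in mm, angles in rad, forces in N, time in s.
With the tool pointing down it reaches from about 300 to 775 mm from the base axis. Payload 14.6 kg.
Tool frame: the origin (TCP) lies midway between the tips of the shut fingers; the grasp point (between the pads) lies 19 mm behind it; z points along the fingers, y is the direction in which the jaws open and shut (so a half turn about z gives the same grasp; the last joint's range is limited). The gripper opens to 94 mm and grips with 3 to 60 N. Pads are 16 mm wide; open, the fingers measure 119 mm over their backs; the gripper's body (75 mm by 177 mm) begins 78 mm behind the grasp point.
Start: joints at [1.068, 0.3, 1.521, -0, 1.321, -0.067], TCP at [232.171, 498.584, 205.446] pointing down, gripper open.
Joint ranges: [-3.03, 3.03], [-0.79, 2.21], [0.23, 2.52], [-1.04, 4.18], [0, 3.07], [-2.55, 2.55]. Speed limits (rad/s): [2.22, 2.22, 2.57, 3.14, 3.14, 3.14].

INTERFACE

Orientations are given as a rotation vector (axis times angle).
In Python, from bench import bot gives the robot as it stands. The module is installed in compiled form; this text tells all that it offers.
- The arm moves only by the shell command python3 -m creep 'ROWS' [FORCE]. ROWS is JSON, one flat list of numbers, 5 for each row, row after row: the finger opening in m, from 0 to 0.094, then the shift along the tool's x, y, z in m, then the turn about the tool's z in degrees. A call has 1 to 5 rows; each row shifts and turns the pose as measured when the row begins, along the tool's axes as they then stand; what a row does not reach is not made up. A row lasts 1/8 s, in which the tool goes at most 62.5 mm and 10.7 degrees, less where a joint would pass 70% of its speed; a pose out of reach is approached as far as the arm can. A call is refused whole if a number of a shift passes 0.0625 or a number of a turn 10.7, either way. A call with a gripper value outside its range is refused whole. The fingers move at their own pace and stop on an object; FORCE is the grip in N (left out, the last holds). Time passes only in rows, so rows that do not move let the fingers close. It gives the time, the measured TCP pose, the force and the opening at its end, in the units of the state.
- bot.observe(): the state, without advancing time (a new reading comes with each control period).
- bot.grab_frame(name): name is "side" or "top" or "wrist"; returns the picture (480x640x3 uint8, red, green, blue); there is no depth.
- bot.camera_info(name): a dict with "mtx" (3x3 intrinsics, pixels), "extrinsics" (4x4, takes a point from world to camera coordinates); the wrist camera has in their place "tool_from_camera" (4x4, takes a point from camera to tool coordinates, whose origin is the TCP and whose axes are the flange's). Camera axes: x right, y down, z forward; pixel columns grow to the right and rows downward; lengths in mm; the calibration is good to about 2 mm. A picture is of the moment at which its call begins: read the wrist's pose just before it. camera_info takes no time and is no camera call.
- bot.finish_job(): hands the job in, once; it reports no verdict.
The state is a dict: "time_s": time; "joint_positions": joint angles; "dq": joint speeds; "tau": joint torques, N m; "position": TCP position; "ee_rot": TCP orientation; "contact_force": force on the tool from outside, world axes, zero at the start; "wrist_torque": the same for the moment, N m; "finger_gap": finger opening in mm.
Only numpy, scipy, OpenCV 4.12 (cv2) and the standard library are available. Lean on these libraries where they do the work, as an engineer would, in place of code of your own. Each camera call takes 0.05 s, during which the arm holds its last target.

## Working session

There is one attempt and no reset: what is moved stays moved. The work goes in short steps, Python scripts to look and compute and a shell command to move; the robot and the scene stay as the last step left them, time stands still between calls to the robot, and variables do not carry over. Pictures are saved under pics/ and viewed, and the job is handed in when it is done.

```bash
mkdir -p pics; ls
python3 - <<'E'
from bench import bot
import cv2, numpy as np
np.set_printoptions(precision=4,suppress=True)
print(bot.observe())
for n in ["side","top","wrist"]:
    im=bot.grab_frame(n); cv2.imwrite(f"pics/{n}0.png",im[:,:,::-1])
    print(n,bot.camera_info(n))
E
```

```text
pics
{'time_s': 0.0, 'joint_positions': array([ 1.0684,  0.3004,  1.5216, -0.    ,  1.3207, -0.0666]), 'dq': array([-0.0007, -0.0022,  0.0009, -0.0004, -0.0009, -0.0026]), 'tau': array([  0.0027, -53.1788, -35.275 ,   0.071 ,   0.0242,  -0.0001]), 'position': array([232.0553, 498.3774, 204.907 ]), 'ee_rot': array([-0.679 , -3.067 ,  0.0016]), 'contact_force': array([ 0.0133, -0.2444, -0.1649]), 'wrist_torque': array([-0.0174,  0.0222, -0.0254]), 'finger_gap': 94.119302359778}
side {'mtx': array([[547.5754,   0.    , 315.3966],
       [  0.    , 547.5754, 248.7535],
       [  0.    ,   0.    ,   1.    ]]), 'extrinsics': array([[   0.992 ,   -0.1243,   -0.0214, -561.3755],
       [  -0.0913,   -0.5913,   -0.8013,  111.5521],
       [   0.0869,    0.7969,   -0.5979,  944.3914],
       [   0.    ,    0.    ,    0.    ,    1.    ]])}
top {'mtx': array([[471.6847,   0.    , 318.5654],
       [  0.    , 471.6847, 230.8146],
       [  0.    ,   0.    ,   1.    ]]), 'extrinsics': array([[ -0.0223,  -0.9996,  -0.0199, -10.1663],
       [ -0.9806,   0.0258,  -0.1944, 592.7207],
       [  0.1948,   0.0152,  -0.9807, 923.3346],
       [  0.    ,   0.    ,   0.    ,   1.    ]])}
wrist {'mtx': array([[409.8722,   0.    , 320.4108],
       [  0.    , 409.8722, 235.5858],
       [  0.    ,   0.    ,   1.    ]]), 'tool_from_camera': array([[   0.0001,   -0.974 ,   -0.2265,   66.0219],
       [   1.    ,    0.0001,    0.0001,   -0.4965],
       [  -0.0001,   -0.2265,    0.974 , -179.0148],
       [   0.    ,    0.    ,    0.    ,    1.    ]])}
```

View pics/side0.png

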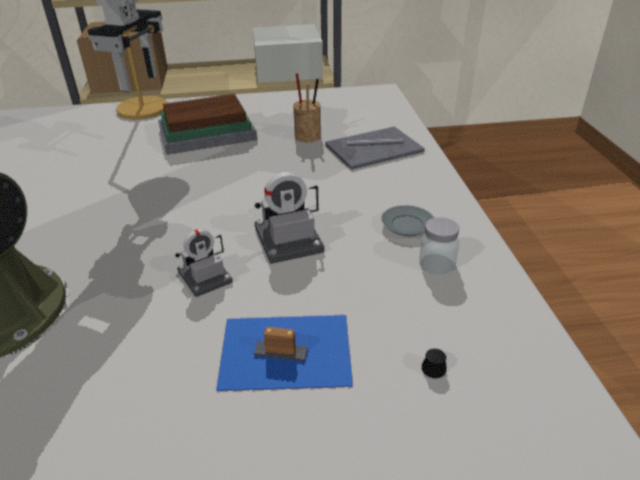

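View pics/top0.png

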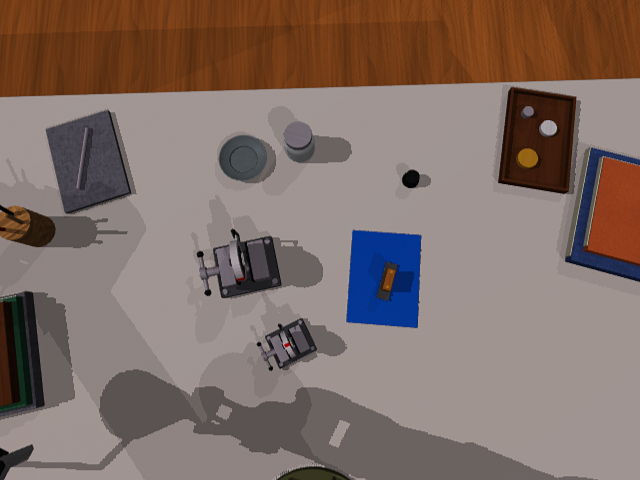

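View pics/wrist0.png

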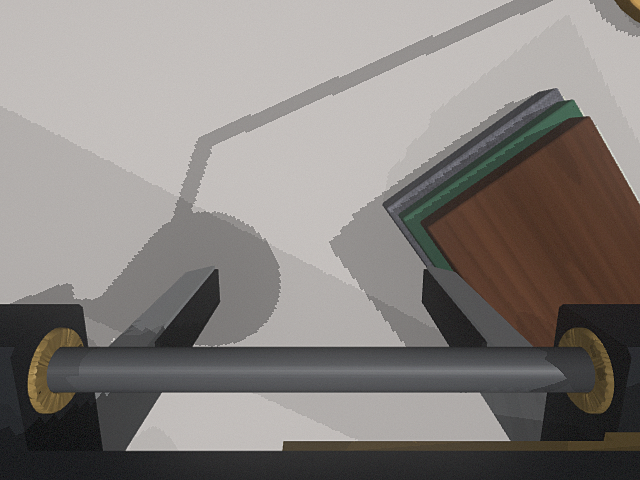

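The side view shows the file on the mat at (281,345), the larger vise at (288,225) with its red mark at (268,190), and the small look-alike at (203,260). In the top view the file is at (388,281) and the larger vise at (240,268). Next I'll measure them.

```bash
cat > h.py <<'E'
import numpy as np, cv2
from bench import bot
from scipy.spatial.transform import Rotation as R
np.set_printoptions(precision=2,suppress=True)
def cam(n,st=None):
    c=bot.camera_info(n)
    if n=="wrist":
        T=np.eye(4);T[:3,:3]=R.from_rotvec(st['ee_rot']).as_matrix();T[:3,3]=st['position']
        return c['mtx'],np.linalg.inv(T@c['tool_from_camera'])
    return c['mtx'],c['extrinsics']
def ray(n,uv,st=None):
    K,E=cam(n,st);W=np.linalg.inv(E)
    d=W[:3,:3]@np.linalg.inv(K)@np.array([uv[0],uv[1],1.]);return W[:3,3],d/np.linalg.norm(d)
def onz(n,uv,z,st=None):
    o,d=ray(n,uv,st);return o+d*(z-o[2])/d[2]
def proj(n,p,st=None):
    K,E=cam(n,st);q=K@(E[:3,:3]@np.asarray(p,float)+E[:3,3]);return q[:2]/q[2]
def two(a,ua,b,ub):
    o1,d1=ray(a,ua);o2,d2=ray(b,ub)
    s=np.linalg.lstsq(np.c_[d1,-d2],o2-o1,rcond=None)[0]
    p,q=o1+s[0]*d1,o2+s[1]*d2;return (p+q)/2,np.linalg.norm(p-q)
E
python3 - <<'E'
from h import *
t=cv2.imread('pics/top0.png');s=cv2.imread('pics/side0.png')
def big(im,x,y,w,h,k): return cv2.resize(im[y:y+h,x:x+w],None,fx=k,fy=k,interpolation=cv2.INTER_CUBIC)
cv2.imwrite('pics/c1.png',np.vstack([big(t,190,220,100,90,4),]))
cv2.imwrite('pics/c2.png',big(s,240,160,100,110,5))
# mat & file in top
h=cv2.cvtColor(t,cv2.COLOR_BGR2HSV)
blue=cv2.inRange(h,(105,150,60),(125,255,255)); blue[:,430:]=0
c=max(cv2.findContours(blue,0,2)[0],key=cv2.contourArea)
r=cv2.minAreaRect(c);print('mat',r)
B=[onz('top',p,3) for p in cv2.boxPoints(r)];print(np.array(B));print('mat c',np.mean(B,0))
hull=np.zeros_like(blue);cv2.fillConvexPoly(hull,cv2.convexHull(c),255)
f=cv2.bitwise_and(hull,cv2.bitwise_not(blue));f=cv2.erode(f,np.ones((2,2)))
wood=cv2.bitwise_and(cv2.inRange(h,(5,120,60),(20,255,255)),hull)
for nm,m in(('nonblue',f),('wood',wood)):
    c=max(cv2.findContours(m,0,2)[0],key=cv2.contourArea);r=cv2.minAreaRect(c);print(nm,r)
    z=6+3 if nm=='nonblue' else 49
    print(np.array([onz('top',p,z) for p in cv2.boxPoints(r)]),onz('top',r[0],z))
cv2.imwrite('pics/c3.png',np.hstack([big(t,340,225,90,110,4),big(s,240,315,80,110//1,4)[:440]]))
E
```

```text
mat ((384.46624755859375, 278.4977111816406), (70.9388427734375, 92.65170288085938), 3.8785247802734375)
[[ 404.39  -77.23    3.  ]
 [ 603.39  -97.68    3.  ]
 [ 588.63 -251.79    3.  ]
 [ 391.14 -225.74    3.  ]]
mat c [ 496.89 -163.11    3.  ]
nonblue ((387.15374755859375, 281.2144775390625), (11.178860664367676, 35.616371154785156), 15.068489074707031)
[[ 455.7  -144.88    9.  ]
 [ 528.58 -168.16    9.  ]
 [ 521.73 -190.97    9.  ]
 [ 449.06 -167.41    9.  ]] [ 488.52 -167.78    9.  ]
wood ((388.6598815917969, 279.07684326171875), (9.234695434570312, 22.434288024902344), 17.52556800842285)
[[ 470.74 -149.17   49.  ]
 [ 514.3  -165.18   49.  ]
 [ 508.11 -182.97   49.  ]
 [ 464.67 -166.84   49.  ]] [ 489.36 -166.01   49.  ]
```

View pics/c1.png

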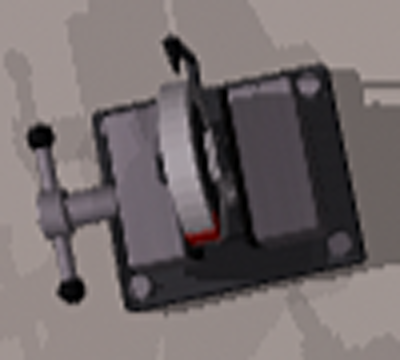

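View pics/c2.png

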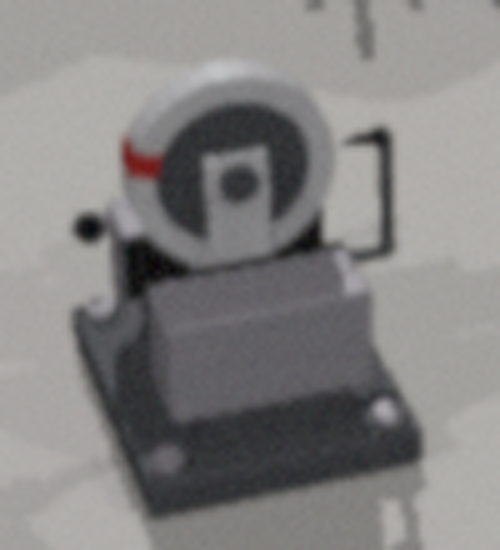

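View pics/c3.png

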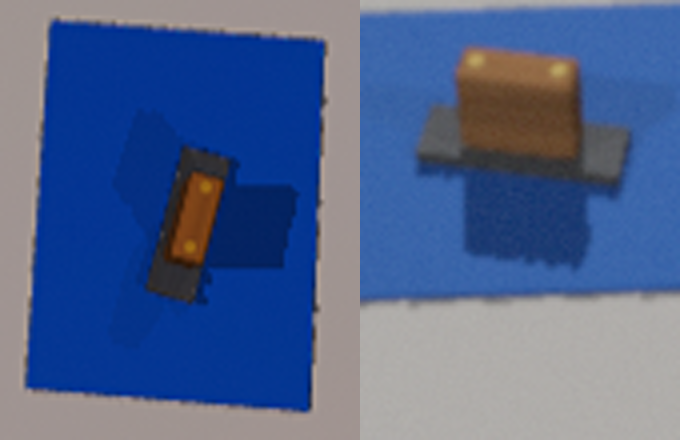

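Run:
```python
from h import *
P=[(93,115),(325,65),(365,262),(130,310)]
P=[(x/4+190,y/4+220) for x,y in P]
for z in (10,16,20,25):
    Q=np.array([onz('top',p,z) for p in P])
    e=[np.linalg.norm(Q[i]-Q[(i+1)%4]) for i in range(4)]
    ax=(Q[0]-Q[3])+(Q[1]-Q[2]); ay=(Q[0]-Q[1])+(Q[3]-Q[2])
    print(z,Q.mean(0),e,np.arctan2(ax[1],ax[0]),np.arctan2(-ay[0],ay[1]))
S=[(240,183),(345,142)]
S=[(x/5+240,y/5+160) for x,y in S]
print('side hub/ptr px',S)
# pointer tip top: crop (170,42)
print('ptr',two('side',S[1],'top',(170/4+190,42/4+220)))
# pointer bend
print('bend',two('side',(388/5+240,132/5+160),'top',(176/4+190,38/4+220)))
```

```text
10 [526.87 132.29  10.  ] [np.float64(128.97055590822472), np.float64(109.78054344711273), np.float64(127.70997576673822), np.float64(108.11300122619228)] 0.1995279386510735 0.18379651665129468
16 [526.13 131.27  16.  ] [np.float64(128.20481373425977), np.float64(109.12873892160489), np.float64(126.95171808697592), np.float64(107.47109746754117)] 0.19952793865107335 0.183796516651295
20 [525.63 130.59  20.  ] [np.float64(127.69431895161652), np.float64(108.69420257126636), np.float64(126.44621296713434), np.float64(107.04316162844044)] 0.19952793865107338 0.1837965166512948
25 [525.01 129.74  25.  ] [np.float64(127.05620047331244), np.float64(108.15103213334324), np.float64(125.81433156733242), np.float64(106.50824182956453)] 0.19952793865107304 0.18379651665129507
side hub/ptr px [(288.0, 196.6), (309.0, 188.4)]
ptr (array([580.16, 143.74, 112.48]), np.float64(12.586957480242837))
bend (array([589.08, 140.66, 115.5 ]), np.float64(2.3269326832604253))
```

```bash
cat >> h.py <<'E'
def go(x,y,z,yaw):
    """shift in tool mm to target TCP (world) and turn so that tool y is along world yaw+90deg"""
    s=bot.observe();M=R.from_rotvec(s['ee_rot']).as_matrix()
    d=M.T@(np.array([x,y,z])-s['position'])
    a=np.arctan2(M[1,1],M[0,1])-np.pi/2
    t=np.degrees(yaw-a);t=(t+90)%180-90
    print('t %.2f pos'%s['time_s'],s['position'],'tilt',M[:,2],'gap %.1f'%s['finger_gap'],'F',s['contact_force'])
    print('tool shift mm',d,'turn deg %.1f'%(-t),'len %.0f'%np.linalg.norm(d))
E
python3 - <<'E'
from h import *
go(489,-167,200,-.32)
# rim top of ring from side view
yaw=.19;n=np.array([-np.sin(yaw),np.cos(yaw),0])
for c in (7,-7):
  for px in [(235/5+240,62/5+160)]:
    o,d=ray('side',px);p0=np.array([526.3,131.5,0])+n*c
    k=n@(p0-o)/(n@d);print(c,o+k*d)
E
```

```text
t 0.15 pos [232.09 498.41 205.01] tilt [-0. -0. -1.] gap 94.0 F [ 0.39  0.39 -0.75]
tool shift mm [-513.8  -494.75    5.43] turn deg -6.6 len 713
7 [533.79 140.07 151.13]
-7 [533.01 125.66 159.02]
```

```bash
python3 -m creep '[0.094,-0.040,-0.0385,0,0, 0.094,-0.040,-0.0385,0,0, 0.094,-0.040,-0.0385,0,0, 0.094,-0.040,-0.0385,0,0, 0.094,-0.040,-0.0385,0,0]'; python3 -m creep '[0.094,-0.040,-0.0385,0,0, 0.094,-0.040,-0.0385,0,0, 0.094,-0.040,-0.0385,0,0, 0.094,-0.040,-0.0385,0,0, 0.094,-0.040,-0.0385,0,0]'; python3 -c "
from h import *
go(489,-167,200,-.32)"
```

```text
time_s: 0.78
position: [333.1, 234.0, 203.8]
ee_rot: [-0.671, -3.068, 0.004]
contact_force: [1.3, -0.6, -0.2]
finger_gap: 94.2
time_s: 1.4
position: [436.0, -33.5, 204.7]
ee_rot: [0.67, 3.068, -0.003]
contact_force: [1.5, 0.9, 0.2]
finger_gap: 94.0
t 1.40 pos [436.04 -33.52 204.69] tilt [ 0. -0. -1.] gap 94.0 F [1.46 0.92 0.25]
tool shift mm [-103.78  -99.25    4.99] turn deg -6.3 len 144
```

```bash
python3 -m creep '[0.094,-0.040,-0.0385,0.01,0, 0.094,-0.040,-0.0385,0.01,0, 0.094,-0.020,-0.02,0.02,-6.3, 0.094,0,0,0,0]'
python3 - <<'E'
from h import *
s=bot.observe();im=bot.grab_frame('wrist')
go(489,-167,16,-.32)
cv2.imwrite('pics/w1.png',im[:,:,::-1])
h=cv2.cvtColor(im,cv2.COLOR_RGB2HSV)
m=cv2.inRange(h,(5,120,60),(20,255,255));m[330:]=0
m=cv2.morphologyEx(m,cv2.MORPH_OPEN,np.ones((3,3)))
for c in cv2.findContours(m,0,2)[0]:
    if cv2.contourArea(c)>300:
        r=cv2.minAreaRect(c);print(r);print(np.array([onz('wrist',p,49,s) for p in cv2.boxPoints(r)]),onz('wrist',r[0],49,s))
E
```

```text
time_s: 1.9
position: [487.5, -171.2, 163.1]
ee_rot: [0.504, 3.101, -0.002]
contact_force: [-0.5, -0.9, 0.2]
finger_gap: 93.8
t 1.95 pos [ 487.69 -170.44  164.13] tilt [ 0. -0. -1.] gap 93.9 F [-0.85  0.29 -0.02]
tool shift mm [  0.11   3.92 148.13] turn deg -0.2 len 148
```

View pics/w1.png

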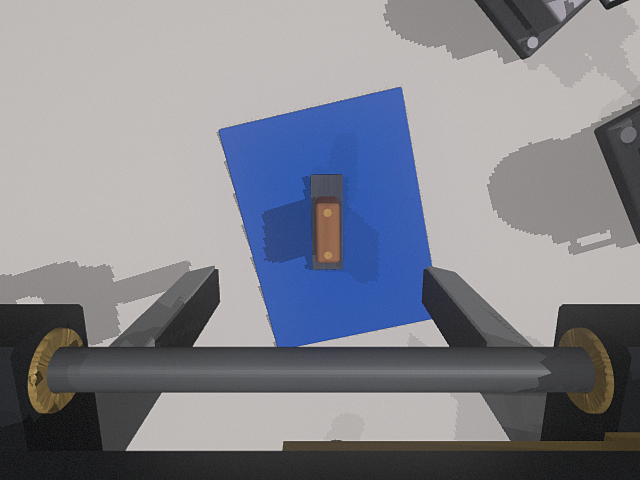

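The wrist view shows the grip at about (315–341, 197–264) and the plate at (311–343, 174–270). Both run parallel to the tool x axis.

Run:
```python
from h import *
im=cv2.imread('pics/w1.png');s=bot.observe()
for p in [(328,199),(328,263),(315,230),(341,230)]: print(p,onz('wrist',p,49,s))
for p in [(311,174),(343,174),(343,270),(311,270)]: print(p,onz('wrist',p,9,s))
print(onz('wrist',(328,212),49,s),onz('wrist',(328,256),49,s))
for p in [(220,130),(402,87),(432,264),(275,347),(432,316)]: print('mat',onz('wrist',p,3,s))
go(489,-167,16,-.32)
```

```text
(328, 199) [ 465.95 -157.99   49.  ]
(328, 263) [ 511.72 -173.09   49.  ]
(315, 230) [ 484.67 -174.22   49.  ]
(341, 230) [ 490.73 -156.11   49.  ]
(311, 174) [ 447.89 -165.81    9.  ]
(343, 174) [ 456.09 -141.27    9.  ]
(343, 270) [ 533.54 -166.1     9.  ]
(311, 270) [ 524.88 -192.02    9.  ]
[ 474.98 -160.97   49.  ] [ 506.55 -171.38   49.  ]
mat [ 391.88 -224.17    3.  ]
mat [406.81 -76.5    3.  ]
mat [554.72 -91.66   3.  ]
mat [ 585.82 -247.53    3.  ]
mat [ 601.64 -104.18    3.  ]
t 1.95 pos [ 487.69 -170.44  164.13] tilt [ 0. -0. -1.] gap 93.9 F [-0.85  0.29 -0.02]
tool shift mm [  0.11   3.92 148.13] turn deg -0.2 len 148
```

```bash
python3 -m creep '[0.094,0,0.0047,0.05,0, 0.094,0,0,0.05,0, 0.094,0,0,0.03,0, 0.094,0,0,0.01,0, 0.094,0,0,0,0]'; python3 -c "
from h import *
go(489,-166,14,-.32)"
```

```text
time_s: 2.58
position: [491.7, -162.3, 26.2]
ee_rot: [0.509, 3.091, -0.005]
contact_force: [-0.2, -0.2, -0.6]
finger_gap: 93.9
t 2.58 pos [ 491.74 -162.26   26.2 ] tilt [ 0.01 -0.   -1.  ] gap 93.9 F [-0.23 -0.19 -0.56]
tool shift mm [ 1.52 -4.4  12.19] turn deg -0.4 len 13
```

```bash
python3 -m creep '[0.094,0.0015,-0.0044,0.006,0, 0.094,0,0,0.004,0]'; python3 -c "
from h import *
go(489,-166,14,-.32)"
```

```text
time_s: 2.82
position: [490.1, -166.4, 18.3]
ee_rot: [0.508, 3.087, -0.006]
contact_force: [0.3, 0.3, -0.4]
finger_gap: 94.1
t 2.83 pos [ 490.14 -166.4    18.3 ] tilt [ 0.01 -0.01 -1.  ] gap 94.1 F [ 0.3   0.31 -0.37]
tool shift mm [1.26 0.02 4.28] turn deg -0.4 len 4
```

```bash
python3 -m creep '[0.094,0.001,0,0.004,0, 0.094,0,0,0,0]'; python3 -c "
from h import *
np.set_printoptions(precision=4,suppress=True)
go(489,-166,14,-.32)"
```

```text
time_s: 3.08
position: [489.3, -166.3, 14.5]
ee_rot: [0.509, 3.086, -0.007]
contact_force: [-0.1, -0.1, -0.4]
finger_gap: 94.0
t 3.08 pos [ 489.3286 -166.2902   14.4508] tilt [ 0.0132 -0.0065 -0.9999] gap 94.0 F [-0.0537 -0.0585 -0.3826]
tool shift mm [0.4109 0.1702 0.4445] turn deg -0.4 len 1
```

```bash
python3 -m creep '[0,0,0,0,0, 0,0,0,0,0, 0,0,0,0,0, 0,0,0,0,0]' 50; python3 -c "
from h import *
go(489,-166,14,-.32)"
```

```text
time_s: 3.58
position: [489.6, -166.4, 14.8]
ee_rot: [0.509, 3.085, -0.007]
contact_force: [-0.1, 0.8, 0.2]
finger_gap: 57.2
t 3.58 pos [ 489.57 -166.36   14.78] tilt [ 0.01 -0.01 -1.  ] gap 57.2 F [-0.11  0.83  0.21]
tool shift mm [0.67 0.16 0.77] turn deg -0.4 len 1
```

```bash
python3 -m creep '[0,0,0,0,0, 0,0,0,0,0, 0,0,0,0,0, 0,0,0,0,0, 0,0,0,0,0]' 50; python3 -m creep '[0,0,0,0,0]'
```

```text
time_s: 4.2
position: [489.6, -166.4, 14.8]
ee_rot: [0.509, 3.085, -0.007]
contact_force: [0.2, -0.8, 0.0]
finger_gap: 17.6
time_s: 4.32
position: [489.6, -166.4, 14.8]
ee_rot: [0.509, 3.085, -0.007]
contact_force: [1.2, 0.2, 0.3]
finger_gap: 17.7
```

```bash
python3 -m creep '[0,0,0,-0.01,0, 0,0,0,-0.03,0, 0,0,0,-0.05,0, 0,0,0,-0.05,0, 0,0,0,-0.04,0]'; python3 -c "
from h import *
np.set_printoptions(precision=4,suppress=True)
go(501.8,126.8,195,.19)"
```

```text
time_s: 4.95
position: [485.2, -164.4, 199.4]
ee_rot: [0.51, 3.091, -0.005]
contact_force: [-0.1, -1.0, -2.4]
finger_gap: 17.7
t 4.95 pos [ 485.2335 -164.3906  199.4031] tilt [ 0.0079 -0.0043 -1.    ] gap 17.7 F [-0.0993 -0.9522 -2.3723]
tool shift mm [ 77.8664 281.0905   3.2859] turn deg -29.6 len 292
```

```bash
python3 -m creep '[0,0.0135,0.0485,-0.002,0, 0,0.0135,0.0485,0,0, 0,0.0135,0.0485,0,0, 0,0.0135,0.0485,0,0, 0,0.0135,0.0485,0,0]'; python3 -m creep '[0,0.005,0.025,0,0, 0,0,0,0,-10, 0,0,0,0,-10, 0,0,0,0,-9.5,0,0,0,0,0]'; python3 -c "
from h import *
np.set_printoptions(precision=4,suppress=True)
go(501.8,126.8,195,.19)"
```

```text
time_s: 5.58
position: [499.9, 91.3, 207.1]
ee_rot: [0.517, 3.081, -0.006]
contact_force: [0.3, -0.4, -1.7]
finger_gap: 17.7
time_s: 6.2
position: [501.9, 121.2, 209.5]
ee_rot: [-0.314, 3.109, -0.012]
contact_force: [-0.0, 0.3, -1.8]
finger_gap: 17.9
t 6.20 pos [501.8937 121.1911 209.5125] tilt [ 0.0171 -0.006  -0.9998] gap 17.9 F [-0.0371  0.2948 -1.8066]
tool shift mm [-0.8033  5.6497 14.4747] turn deg 0.6 len 16
```

Run:
```python
from h import *
for n in('wrist','side','top'):
    im=bot.grab_frame(n);cv2.imwrite(f'pics/{n}2.png',im[:,:,::-1])
a=cv2.imread('pics/side2.png')[120:280,210:370];b=cv2.imread('pics/top2.png')[200:320,170:310]
cv2.imwrite('pics/st2.png',np.hstack([cv2.resize(a,(400,400),interpolation=2),cv2.resize(b,(400,400),interpolation=2)]))
```

```text
(no output)
```

View pics/wrist2.png

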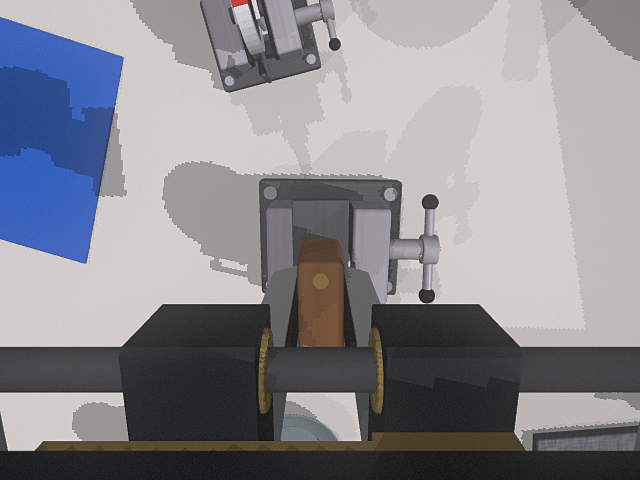

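View pics/st2.png

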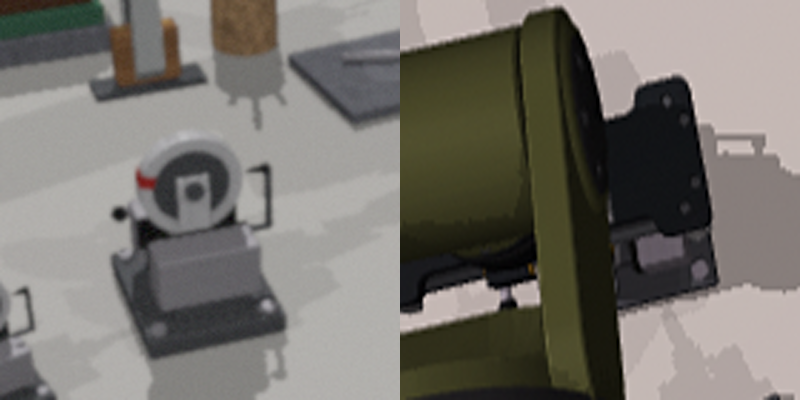

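Run:
```python
from h import *
s=bot.observe()
for z in (12,18):
  a=onz('wrist',(260,180),z,s);b=onz('wrist',(401.5,181),z,s);print(a,b,np.linalg.norm(a-b),np.arctan2(-(b-a)[0],(b-a)[1]))
  y=np.arctan2(-(b-a)[0],(b-a)[1]); print((a+b)/2+55*np.array([np.cos(y),np.sin(y),0]))
c=onz('wrist',(263,290),14,s);print('left edge yaw',np.arctan2(*(c-onz('wrist',(260,182),14,s))[[1,0]]))
```

```text
[486.07  59.85  12.  ] [461.37 186.6   12.  ] 129.13986352023073 0.1924224960833019
[527.7  133.74  12.  ]
[485.23  60.64  18.  ] [460.93 185.37  18.  ] 127.07498289519948 0.19242249608330245
[527.07 133.52  18.  ]
left edge yaw 0.19065439485324417
```

```bash
python3 -m creep '[0,-0.0018,0.0063,0.015,0.6, 0,0,0,0.012,0, 0,0,0,0.003,0,0,0,0,0,0]'; python3 -c "
from h import *
go(502.5,127.8,170,.192)"
```

```text
time_s: 6.85
position: [502.6, 127.9, 176.3]
ee_rot: [-0.286, 3.114, -0.012]
contact_force: [0.2, -0.7, -2.1]
finger_gap: 17.8
t 6.85 pos [502.62 127.88 176.27] tilt [ 0.02 -0.01 -1.  ] gap 17.8 F [ 0.2  -0.73 -2.06]
tool shift mm [0.22 0.   6.27] turn deg -0.5 len 6
```

```bash
python3 -m creep '[0,0,0,0.002,0]'|egrep 'pos|force';python3 -m creep '[0,0,0,0.002,0]'|egrep 'pos|force'; python3 -m creep '[0,0,0,0.001,0]'|egrep 'pos|force'; python3 -m creep '[0,0,0,0.001,0]'|egrep 'pos|force'
```

```text
position: [502.8, 127.8, 174.5]
contact_force: [-0.9, -0.3, -1.8]
position: [503.0, 127.8, 172.5]
contact_force: [0.3, 0.2, -0.7]
position: [503.0, 127.8, 171.5]
contact_force: [-0.2, -0.8, -2.7]
position: [503.1, 127.7, 170.6]
contact_force: [-0.1, 0.1, -1.8]
```

```bash
python3 -m creep '[0,0,0,0.001,0]'|egrep 'pos|force';python3 -m creep '[0,0,0,0.001,0]'|egrep 'pos|force'; python3 -m creep '[0,0,0,0.001,0]'|egrep 'pos|force'
```

```text
position: [503.1, 127.7, 169.6]
contact_force: [0.8, -0.4, -1.9]
position: [503.2, 127.7, 168.6]
contact_force: [0.4, 0.3, -2.3]
position: [503.2, 127.7, 167.5]
contact_force: [0.4, 1.0, -1.4]
```

```bash
python3 -m creep '[0,0,0,0.001,0]'|egrep 'pos|force'
```

```text
position: [503.2, 127.7, 166.4]
contact_force: [0.2, -0.5, -1.9]
```

```bash
python3 -m creep '[0,0,0,0.001,0]'|egrep 'pos|force'
```

```text
position: [503.2, 127.7, 165.4]
contact_force: [0.0, -0.3, -1.5]
```

```bash
python3 -m creep '[0,0,0,0.001,0]'|egrep 'pos|force'
```

```text
position: [503.2, 127.7, 164.3]
contact_force: [0.2, -0.4, -2.2]
```

```bash
python3 -m creep '[0,0,0,0.001,0]'|egrep 'pos|force'
```

```text
position: [503.3, 127.7, 163.2]
contact_force: [0.1, 0.1, -1.2]
```

```bash
python3 -m creep '[0,0,0,0.001,0]'|egrep 'pos|force'
```

```text
position: [503.3, 127.7, 162.2]
contact_force: [-0.4, 0.2, -1.1]
```

```bash
python3 -m creep '[0,0,0,0.0008,0]'|egrep 'pos|force'
```

```text
position: [503.3, 127.7, 161.3]
contact_force: [-1.2, -1.2, 0.2]
```

```bash
python3 -m creep '[0,0,0,0.0008,0]'|egrep 'pos|force'
```

```text
position: [503.3, 127.7, 160.8]
contact_force: [-2.6, -0.5, 4.2]
```

```bash
python3 -m creep '[0,0,0,0.0008,0]'|egrep 'pos|force'
```

```text
position: [503.4, 127.7, 160.5]
contact_force: [-4.5, -0.2, 6.6]
```

Run:
```python
from h import *
im=bot.grab_frame('side');cv2.imwrite('pics/s3.png',cv2.resize(im[120:260,220:380,::-1],None,fx=5,fy=5,interpolation=2)[:600])
```

```text
(no output)
```

View pics/s3.png

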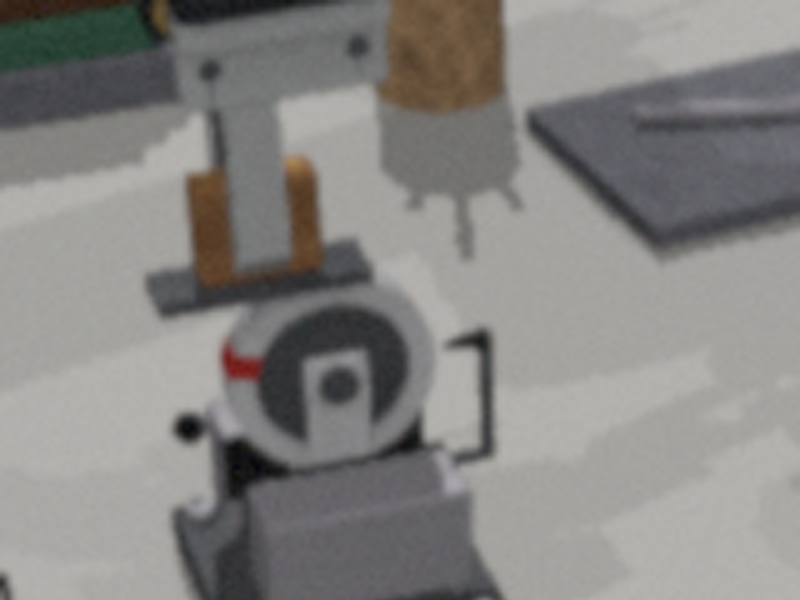

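Contact is made: Fz went from about −2 to +6.6 N, so the press is about 8.6 N, with the TCP at z≈161. The side view shows the plate resting on the rim and the red mark at (240,362). Next is the stroke, in small rows.

```bash
python3 -m creep '[0,-0.005,0,0.0006,0]'|egrep 'pos|force'
```

```text
position: [508.3, 128.6, 160.6]
contact_force: [-4.7, -0.8, 5.9]
```

```bash
python3 -m creep '[0,-0.005,0,0.0006,0]'|egrep 'pos|force'
```

```text
position: [513.4, 129.6, 160.6]
contact_force: [-4.8, -0.8, 5.7]
```

```bash
python3 -m creep '[0,-0.005,0,0.0007,0]'|egrep 'pos|force'
```

```text
position: [518.4, 130.6, 160.6]
contact_force: [-3.8, 0.4, 6.1]
```

```bash
python3 -m creep '[0,-0.005,0,0.0007,0,0,-0.005,0,0.0006,0]'|egrep 'pos|force'
```

```text
position: [528.5, 132.6, 160.6]
contact_force: [-5.7, -1.2, 6.0]
```

```bash
python3 -m creep '[0,-0.005,0,0.0006,0,0,-0.005,0,0.0006,0]'|egrep 'pos|force'
```

```text
position: [538.5, 134.5, 160.6]
contact_force: [-5.0, -1.2, 6.2]
```

Run:
```python
from h import *
im=bot.grab_frame('side');cv2.imwrite('pics/s4.png',cv2.resize(im[120:260,220:380,::-1],None,fx=5,fy=5,interpolation=2)[:600])
go(502.5,127.8,170,.192)
```

```text
t 9.70 pos [538.93 134.57 160.62] tilt [ 0.02 -0.01 -1.  ] gap 17.6 F [-3.03  0.79  4.85]
tool shift mm [ 36.88  -0.11 -10.06] turn deg -0.5 len 38
```

View pics/s4.png

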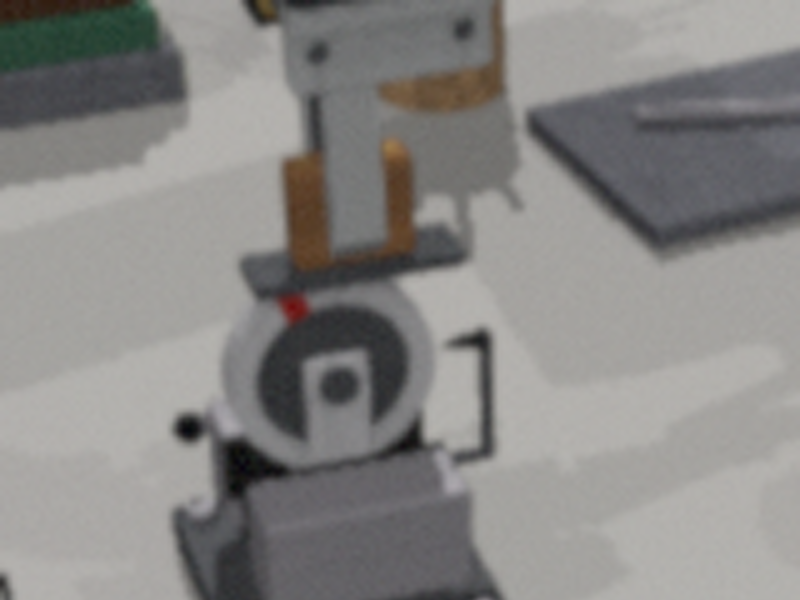

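The mark has rolled up to (292,308). I'll continue a little, then lift.

```bash
python3 -m creep '[0,-0.005,0,0.0007,0,0,-0.005,0,0.0006,0]'|egrep 'pos|force'
```

```text
position: [548.8, 136.5, 160.6]
contact_force: [-3.7, -0.7, 5.3]
```

```bash
python3 -m creep '[0,-0.001,0,-0.002,0,0,0,0,-0.005,0,0,0,0,-0.005,0]'|egrep 'pos|force'; python3 -c "
from h import *
go(505,128.3,172,.192)"
```

```text
position: [549.4, 136.7, 172.6]
contact_force: [-0.4, -0.3, -2.1]
t 10.32 pos [549.42 136.72 172.65] tilt [ 0.02 -0.01 -1.  ] gap 17.8 F [-0.43 -0.35 -2.11]
tool shift mm [45.21 -0.2  -0.14] turn deg -0.5 len 45
```

```bash
python3 -m creep '[0,0.0225,0,0,0,0,0.0225,0,0,0,0,0.002,0,0.003,0,0,0,0,0.003,0]'|egrep 'pos|force'; python3 -m creep '[0,0,0,0.002,0]'|egrep 'pos|force'; python3 -c "
from h import *
go(504,128.1,162.3,.192)"
```

```text
position: [503.0, 128.0, 166.9]
contact_force: [0.5, -0.3, -1.7]
position: [503.5, 128.1, 164.7]
contact_force: [0.1, 0.6, -2.7]
t 10.95 pos [503.54 128.08 164.67] tilt [ 0.02 -0.   -1.  ] gap 17.6 F [ 0.14  0.61 -2.75]
tool shift mm [-0.41 -0.04  2.38] turn deg -0.5 len 2
```

```bash
python3 -m creep '[0,0,0,0.0018,0]'|egrep 'pos|force';python3 -m creep '[0,-0.0002,0,0.0008,0]'|egrep 'pos|force';python3 -m creep '[0,-0.0002,0,0.0008,0]'|egrep 'pos|force'
```

```text
position: [503.9, 128.1, 162.5]
contact_force: [-0.6, 0.9, -1.8]
position: [504.3, 128.2, 161.5]
contact_force: [-0.3, 0.2, -1.4]
position: [504.6, 128.2, 160.8]
contact_force: [-4.5, -0.9, 3.8]
```

```bash
python3 -m creep '[0,-0.0002,0,0.0008,0]'|egrep 'pos|force'
```

```text
position: [504.9, 128.3, 160.4]
contact_force: [-3.3, -1.0, 7.0]
```

```bash
python3 -m creep '[0,-0.005,0,0.0006,0,0,-0.005,0,0.0006,0]'|egrep 'pos|force'
```

```text
position: [514.9, 130.2, 160.6]
contact_force: [-4.2, -0.4, 5.8]
```

```bash
python3 -m creep '[0,-0.005,0,0.0006,0,0,-0.005,0,0.0006,0]'|egrep 'pos|force'
```

```text
position: [525.0, 132.2, 160.7]
contact_force: [-4.1, -0.6, 5.8]
```

```bash
python3 -m creep '[0,-0.005,0,0.0006,0,0,-0.005,0,0.0006,0]'|egrep 'pos|force'
```

```text
position: [535.1, 134.1, 160.7]
contact_force: [-3.9, -1.4, 5.0]
```

```bash
python3 -m creep '[0,-0.005,0,0.0006,0,0,-0.005,0,0.0006,0]'|egrep 'pos|force'
```

```text
position: [545.1, 136.0, 160.7]
contact_force: [-4.0, 0.0, 6.3]
```

```bash
python3 -m creep '[0,-0.005,0,0.0006,0]'|egrep 'pos|force';python3 -m creep '[0,-0.001,0,-0.002,0,0,0,0,-0.005,0,0,0,0,-0.005,0]'|egrep 'pos|force'
python3 - <<'E'
from h import *
go(504,128.1,172,.192)
im=bot.grab_frame('side');cv2.imwrite('pics/s5.png',im[:,:,::-1]);cv2.imwrite('pics/s5c.png',cv2.resize(im[150:230,250:330,::-1],None,fx=7,fy=7,interpolation=2))
E
```

```text
position: [550.0, 137.0, 160.7]
contact_force: [-4.9, -0.9, 5.3]
position: [550.8, 137.2, 172.9]
contact_force: [0.4, -0.3, -1.9]
t 12.95 pos [550.77 137.25 172.92] tilt [ 0.02 -0.   -1.  ] gap 17.8 F [ 0.43 -0.27 -1.89]
tool shift mm [47.66 -0.47 -0.06] turn deg -0.5 len 48
```

View pics/s5c.png

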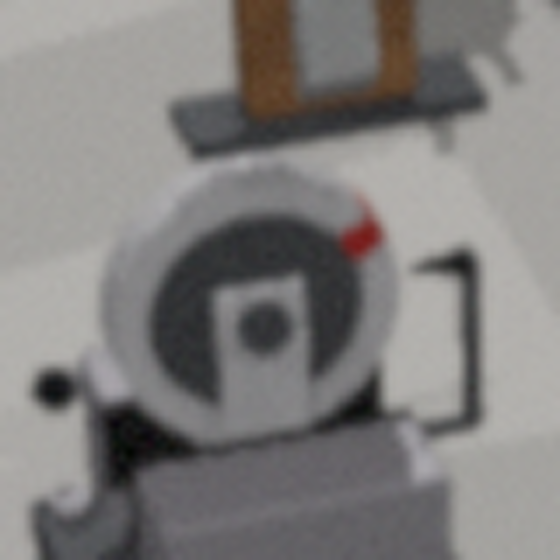

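```bash
cat >> h.py <<'E'
YAW=.192;V0=np.array([527,132.6,0]);EX=np.array([np.cos(YAW),np.sin(YAW),0]);EY=np.array([-np.sin(YAW),np.cos(YAW),0])
def vp(px,yp,n='side'):
    o,d=ray(n,px);k=EY@(V0+EY*yp-o)/(EY@d);p=o+k*d;return np.array([(p-V0)@EX,p[2]])
E
python3 - <<'E'
from h import *
im=cv2.imread('pics/s5.png');h=cv2.cvtColor(im,cv2.COLOR_BGR2HSV)
m=cv2.inRange(h,(0,120,60),(8,255,255))|cv2.inRange(h,(172,120,60),(180,255,255));m[:150]=0;m[230:]=0;m[:,:255]=0;m[:,330:]=0
ys,xs=np.nonzero(m);print(len(xs),xs.min(),xs.max(),ys.min(),ys.max())
c=lambda x,y:(250+x/7-.4,150+y/7-.4)
for q in [(150,310),(361,300),(255,213),(170,250),(190,395),(340,370),(335,245)]: print('disc',q,vp(c(*q),-7))
for q in [(120,270),(135,375),(180,430),(395,290),(387,350)]: print('outer',q,vp(c(*q),-7))
print('red blk',vp(c(362,240),-7),'top part',vp(c(366,212),0),'hub',vp(c(265,327),-7),vp(c(265,327),-11),'ptr',vp(c(412,268),0))
E
```

```text
16 299 303 182 186
disc (150, 310) [-27.97 119.86]
disc (361, 300) [ 29.96 110.96]
disc (255, 213) [  2.12 143.16]
disc (170, 250) [-21.35 136.73]
disc (190, 395) [-18.91  91.42]
disc (340, 370) [23.19 90.3 ]
disc (335, 245) [ 23.44 129.25]
outer (120, 270) [-35.08 133.48]
outer (135, 375) [-33.46 100.87]
outer (180, 430) [-22.4   81.01]
outer (395, 290) [ 39.58 112.1 ]
outer (387, 350) [36.69 93.8 ]
red blk [ 30.94 129.28] top part [ 34.35 133.38] hub [  2.96 108.15] [  1.97 110.64] ptr [ 46.65 113.64]
```

The mark now stands at about 1.06 rad, at crop position (362,240), so about 20 mm of stroke remain. I'll do one partial stroke of about 15 mm and then measure.

```bash
python3 -m creep '[0,0.017,0,0,0,0,0.017,0,0,0,0,0.001,0,0.003,0,0,0,0,0.003,0,0,0,0,0.0018,0]'|egrep 'pos|force'
```

```text
position: [517.0, 130.9, 165.3]
contact_force: [-0.1, 0.7, -2.0]
```

```bash
python3 -m creep '[0,0,0,0.0012,0]'|egrep 'pos|force'
```

```text
position: [517.2, 130.9, 163.8]
contact_force: [0.1, 0.5, -1.9]
```

```bash
python3 -m creep '[0,0,0,0.0012,0]'|egrep 'pos|force';python3 -m creep '[0,0,0,0.0008,0]'|egrep 'pos|force'
```

```text
position: [517.4, 130.9, 162.4]
contact_force: [-0.2, 0.7, -1.4]
position: [517.5, 130.9, 161.4]
contact_force: [-0.5, 0.3, -2.1]
```

```bash
python3 -m creep '[0,-0.0002,0,0.0008,0]'|egrep 'pos|force'
```

```text
position: [517.7, 130.9, 160.8]
contact_force: [-3.3, -0.4, 3.4]
```

```bash
python3 -m creep '[0,-0.0002,0,0.0007,0]'|egrep 'pos|force'
```

```text
position: [517.9, 131.0, 160.5]
contact_force: [-3.5, -1.2, 6.2]
```

```bash
python3 -m creep '[0,-0.005,0,0.0006,0,0,-0.005,0,0.0006,0,0,-0.005,0,0.0006,0]'|egrep 'pos|force'
python3 - <<'E'
from h import *
im=bot.grab_frame('side');cv2.imwrite('pics/s6.png',im[:,:,::-1]);cv2.imwrite('pics/s6c.png',cv2.resize(im[150:230,250:330,::-1],None,fx=7,fy=7,interpolation=2))
print(bot.observe()['position'])
E
```

```text
position: [532.8, 133.8, 160.7]
contact_force: [-3.7, -0.2, 4.8]
[533.24 133.93 160.69]
```

View pics/s6c.png

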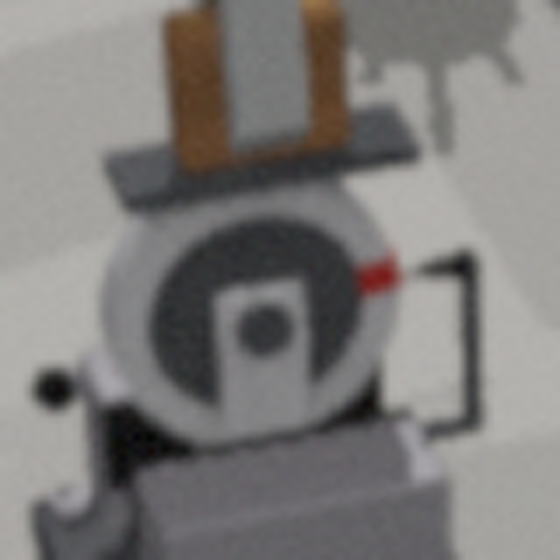

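Run:
```python
from h import *
im=cv2.imread('pics/s6.png').astype(float)
r=np.clip(im[:,:,2]-np.maximum(im[:,:,1],im[:,:,0])-40,0,None);r[:150]=0;r[230:]=0;r[:,:270]=0;r[:,330:]=0
ys,xs=np.nonzero(r>0);print(np.c_[xs,ys,r[ys,xs]].astype(int).tolist())
c=lambda x,y:(250+x/7-.4,150+y/7-.4)
for C in [(1.6,112.7),(1.6,111.2),(2,110.5)]:
  for q in [(378,279),(376,281)]:
    p=vp(c(*q),-7)-C;print(C,p,np.arctan2(p[0],p[1]))
# expected px of mark-face centre at 1.57 by local prediction
for z in (111,112.7):
  P=V0+EX*(1.6+34.5)-EY*7+[0,0,z];u=proj('side',P);print(z,(u-[250,150]+.4)*7)
```

```text
[[304, 187, 2], [305, 187, 12], [302, 188, 16], [303, 188, 28], [304, 188, 34], [305, 188, 32], [306, 188, 6], [301, 189, 13], [302, 189, 37], [303, 189, 46], [304, 189, 47], [305, 189, 46], [306, 189, 16], [301, 190, 9], [302, 190, 41], [303, 190, 45], [304, 190, 40], [305, 190, 31], [306, 190, 8], [302, 191, 19], [303, 191, 19], [304, 191, 9]]
(1.6, 112.7) [33.34  3.77] 1.4582519474425448
(1.6, 112.7) [32.76  3.27] 1.4714142863904722
(1.6, 111.2) [33.34  5.27] 1.4140831811734764
(1.6, 111.2) [32.76  4.77] 1.4263159941130248
(2, 110.5) [32.94  5.97] 1.3915644297933703
(2, 110.5) [32.36  5.47] 1.4034539225921108
111 [382.8  295.82]
112.7 [382.59 290.37]
```

Run:
```python
from h import *
from scipy.optimize import least_squares
c7=lambda x,y:(250+x/7-.4,150+y/7-.4); c5=lambda x,y:(220+x/5-.4,120+y/5-.4)
P=np.array([vp(c5(246,368),-7),vp(c5(295,309),-7),vp(c7(362,240),-7),vp(c7(377,280),-7)])
S=np.array([503.3,538.9,551-504.5+549.3-0.0,551-504.5+549.3+15.6])/1000*25/np.cos(.192)
S[1]=S[0]+35.6*.025/np.cos(.192);S[2]=S[0]+(46.0+46.2)*.025/np.cos(.192)
S[3]=S[2]+15.6*.025/np.cos(.192);S-=S[0]
print(P,S)
f=lambda v:np.r_[(P[:,0]-v[0]-v[2]*np.sin(v[3]+S)),(P[:,1]-v[1]-v[2]*np.cos(v[3]+S))]
r=least_squares(f,[1,112,34.5,-1.2]);print(r.x,f(r.x),'angle now',r.x[3]+S)
```

```text
[[-32.04 122.17]
 [-12.   143.08]
 [ 30.94 129.28]
 [ 34.65 116.22]] [0.   0.91 2.35 2.75]
[  0.89 112.26  34.08  -1.29] [-0.18 -0.11  0.37 -0.09  0.51 -0.77  0.26 -0.  ] angle now [-1.29 -0.38  1.06  1.45]
```

The circle fit over all four views puts the mark at 1.45 rad, which leaves about 4.5 mm of stroke.

```bash
python3 -m creep '[0,-0.004,0,0.0006,0]'|egrep 'pos|force'; python3 -m creep '[0,-0.0003,0,-0.002,0,0,0,0,-0.006,0,0,0,0,-0.012,0]'|egrep 'pos|force'
python3 - <<'E'
from h import *
im=bot.grab_frame('side');cv2.imwrite('pics/s7.png',im[:,:,::-1]);cv2.imwrite('pics/s7c.png',cv2.resize(im[150:230,250:330,::-1],None,fx=7,fy=7,interpolation=2))
print(bot.observe()['position'])
E
```

```text
position: [537.2, 134.7, 160.7]
contact_force: [-4.3, -0.5, 5.3]
position: [536.8, 134.8, 180.9]
contact_force: [0.8, -0.2, -1.3]
[537.45 134.92 182.95]
```

View pics/s7c.png

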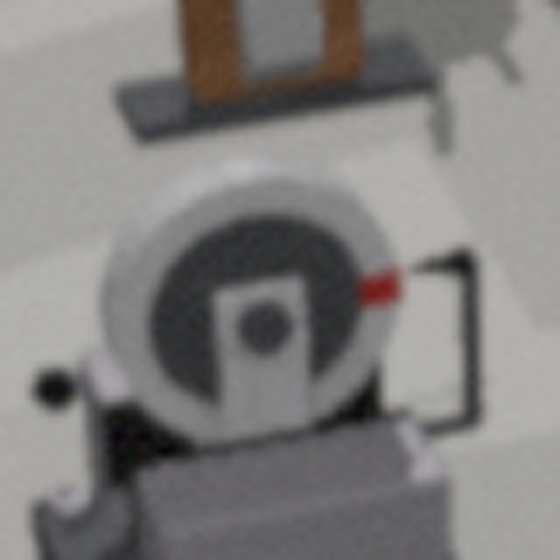

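Run:
```python
from h import *
def cen(f):
    im=cv2.imread(f).astype(float)
    r=np.clip(im[:,:,2]-np.maximum(im[:,:,1],im[:,:,0])-30,0,None);r[:150]=0;r[230:]=0;r[:,:270]=0;r[:,330:]=0
    ys,xs=np.nonzero(r);w=r[ys,xs];return np.array([(xs*w).sum(),(ys*w).sum()])/w.sum()
C=np.array([.89,112.26])
for f in('pics/s5.png','pics/s6.png','pics/s7.png'):
    u=cen(f);p=vp(u,-7)-C;q=vp(u,-5)-C;print(f,u,p,np.arctan2(*p),np.arctan2(*q))
```

```text
pics/s5.png [301.11 183.53] [29.68 17.86] 1.0290711511324244 1.067110397189613
pics/s6.png [303.03 187.74] [33.07  8.12] 1.3299248776278134 1.3683031131983014
pics/s7.png [303.64 190.77] [34.03  1.37] 1.5306421866242224 1.5668984894188145
```

Run:
```python
from h import *
C=np.array([.89,112.26])
for f in('pics/s5.png','pics/s6.png','pics/s7.png'):
    im=cv2.imread(f).astype(float)
    r=np.clip(im[:,:,2]-np.maximum(im[:,:,1],im[:,:,0])-30,0,None);r[:177]=0;r[230:]=0;r[:,:295]=0;r[:,330:]=0
    ys,xs=np.nonzero(r);w=r[ys,xs];u=np.array([(xs*w).sum(),(ys*w).sum()])/w.sum()
    p=vp(u,-7)-C;q=vp(u,-5)-C;print(f,u,p,np.arctan2(*p),np.arctan2(*q))
```

```text
pics/s5.png [301.18 183.67] [29.81 17.52] 1.0393828380111156 1.0775344619560854
pics/s6.png [303.56 189.19] [33.99  4.79] 1.4307016562510357 1.4678971053869125
pics/s7.png [303.73 190.88] [34.2   1.08] 1.5392586680518265 1.575225482084532
```

The mark is level with the pointer: 1.54–1.575 rad from the image and 1.555 from the roll distance. Now the file goes back to the mat.

```bash
python3 -m creep '[0,0,0,-0.02,0,0,0,0,0,10,0,0,0,0,10,0,0,0,0,9.7,0,0,0,0,0]'|egrep 'pos|force'; python3 -c "
from h import *
go(489,-166,200,-.32)"
```

```text
position: [537.4, 135.1, 206.7]
contact_force: [-0.2, 0.4, -1.4]
t 15.85 pos [537.36 135.09 206.7 ] tilt [ 0.03 -0.   -1.  ] gap 17.6 F [-0.2   0.37 -1.41]
tool shift mm [ -57.28 -299.54    5.95] turn deg -1.6 len 305
```

```bash
python3 -m creep '[0,-0.0095,-0.0495,0,0,0,-0.0095,-0.0495,0,0,0,-0.0095,-0.0495,0,0,0,-0.0095,-0.0495,0,0,0,-0.0095,-0.0495,0,0]'|egrep 'pos|force'; python3 -m creep '[0,-0.008,-0.035,0.01,-1.6,0,0,0,0,0]'|egrep 'pos|force'; python3 -c "
from h import *
np.set_printoptions(precision=4,suppress=True)
go(489,-166,15,-.32)"
```

```text
position: [499.3, -118.5, 207.5]
contact_force: [-0.1, -0.9, -2.1]
position: [495.4, -158.3, 197.9]
contact_force: [0.4, 0.1, -1.5]
t 16.73 pos [ 495.4142 -158.282   197.8565] tilt [ 0.0348 -0.0034 -0.9994] gap 17.9 F [ 0.4453  0.1345 -1.4679]
tool shift mm [ 10.2604 -10.4038 182.5478] turn deg 2.0 len 183
```

```bash
python3 -m creep '[0,0.0055,-0.0055,0.05,2,0,0.005,-0.005,0.05,0,0,0,0,0.05,0,0,0,0,0.013,0,0,0,0,0,0]'|egrep 'pos|force'; python3 -c "
from h import *
np.set_printoptions(precision=4,suppress=True)
go(489,-166,15,-.32)"
```

```text
position: [491.0, -164.2, 34.6]
contact_force: [1.0, -1.2, -0.7]
t 17.35 pos [ 490.9653 -164.2411   34.6348] tilt [ 0.0416 -0.0055 -0.9991] gap 17.6 F [ 1.0015 -1.1851 -0.7187]
tool shift mm [ 2.1541 -2.4126 19.5454] turn deg 0.8 len 20
```

```bash
python3 -m creep '[0,0.001,-0.0015,0.009,0,0,0.001,-0.001,0.004,0.8,0,0,0,0,0]'|egrep 'pos|force';python3 -m creep '[0,0,0,0.0015,0]'|egrep 'pos|force'
```

```text
position: [490.8, -166.7, 24.6]
contact_force: [-0.5, -0.4, -2.2]
position: [491.2, -166.9, 23.6]
contact_force: [0.1, 0.0, -1.2]
```

```bash
python3 -m creep '[0,0.0005,0,0.003,0,0,0.0005,0,0.002,0]'|egrep 'pos|force';python3 -m creep '[0,0,0,0.001,0]'|egrep 'pos|force'
```

```text
position: [490.6, -166.7, 18.5]
contact_force: [0.7, -0.8, -2.1]
position: [490.5, -166.6, 17.3]
contact_force: [-0.4, 0.6, -2.0]
```

```bash
python3 -m creep '[0,0,0,0.001,0]'|egrep 'pos|force'
```

```text
position: [490.6, -166.6, 16.2]
contact_force: [0.7, -0.2, -2.4]
```

```bash
python3 -m creep '[0,0,0,0.001,0]'|egrep 'pos|force'
```

```text
position: [490.8, -166.7, 15.7]
contact_force: [-3.6, 0.4, 14.4]
```

```bash
python3 -m creep '[0,0,0,-0.0002,0]' 8|egrep 'pos|force';python3 -m creep '[0,0,0,0.0003,0,0,0,0,0.0002,0]' 3|egrep 'pos|force'
python3 - <<'E'
from h import *
im=bot.grab_frame('side');cv2.imwrite('pics/s8c.png',cv2.resize(im[280:400,220:360,::-1],None,fx=5,fy=5,interpolation=2))
E
```

```text
position: [490.9, -166.7, 16.0]
contact_force: [0.1, -0.9, -1.7]
position: [491.1, -166.8, 15.5]
contact_force: [1.1, -0.4, -0.5]
```

View pics/s8c.png

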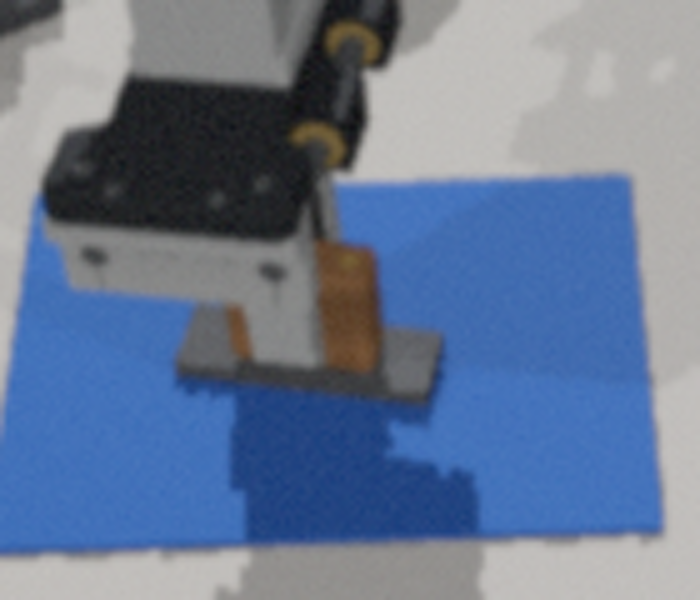

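The file sits flat on the mat, with the plate at (178–442, 305–405) and well inside the blue. I'll open the fingers and withdraw straight up.

```bash
python3 -m creep '[0.03,0,0,0,0,0.06,0,0,0,0,0.07,0,0,0,0,0.094,0,0,0,0,0.094,0,0,0,0]'|egrep 'pos|force|gap'; python3 -m creep '[0.094,0,0,0,0,0.094,0,0,0,0,0.094,0,0,-0.01,0,0.094,0,0,-0.03,0]'|egrep 'pos|force|gap'; python3 -m creep '[0.094,0,0,-0.05,0,0.094,0,0,-0.05,0,0.094,0,0,-0.05,0,0.094,0,0,0,0]'|egrep 'pos|force|gap'
python3 - <<'E'
from h import *
im=bot.grab_frame('side');cv2.imwrite('pics/s9.png',im[:,:,::-1]);a=cv2.resize(im[280:400,220:360,::-1],None,fx=3,fy=3,interpolation=2)
b=cv2.resize(im[150:230,250:330,::-1],None,fx=4.5,fy=4.5,interpolation=2);cv2.imwrite('pics/s9c.png',np.hstack([a,b]))
t=bot.grab_frame('top');cv2.imwrite('pics/t9.png',t[:,:,::-1])
r=im[:,:,::-1].astype(float)
r=np.clip(r[:,:,2]-np.maximum(r[:,:,1],r[:,:,0])-30,0,None);r[:177]=0;r[230:]=0;r[:,:295]=0;r[:,330:]=0
ys,xs=np.nonzero(r);w=r[ys,xs];u=np.array([(xs*w).sum(),(ys*w).sum()])/w.sum()
for y in(-7,-5):
    p=vp(u,y)-[.89,112.26];print('mark',np.arctan2(*p))
E
```

```text
position: [491.1, -166.8, 15.6]
contact_force: [1.1, 0.4, -0.3]
finger_gap: 64.4
position: [488.1, -166.1, 55.4]
contact_force: [1.0, 0.3, 0.8]
finger_gap: 94.2
position: [481.0, -164.9, 214.8]
contact_force: [0.0, -0.6, -0.5]
finger_gap: 93.9
mark 1.5391423924444976
mark 1.5750817712888914
```

View pics/s9c.png

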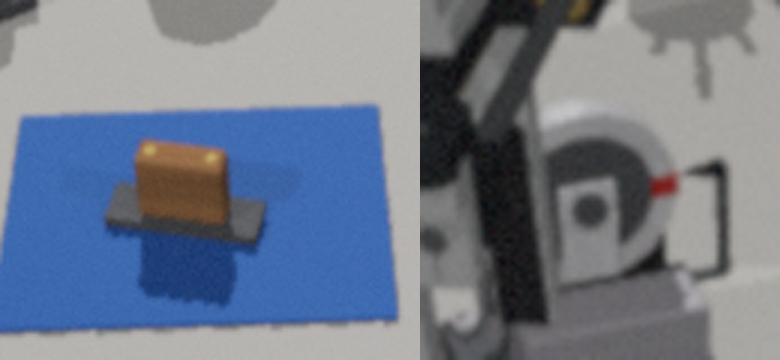

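View pics/t9.png

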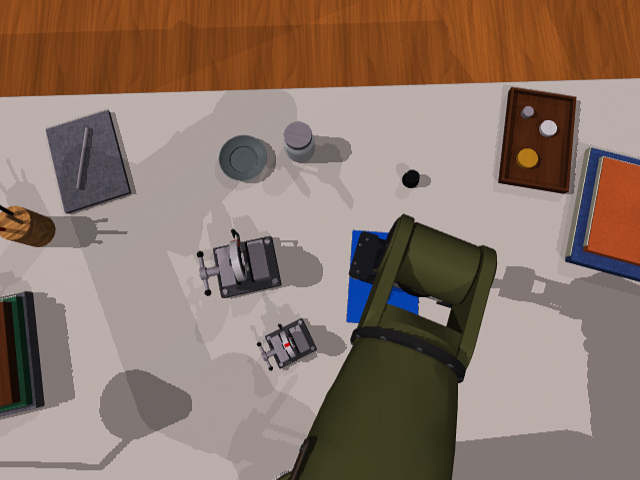

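The file lies flat on the mat, the gripper is clear, and the mark stands next to the pointer tip at (665,185). In the top view the jar, saucer and loupe have not moved.

```bash
python3 -c "
from bench import bot
print(bot.observe()['time_s']);print(bot.finish_job())"
```

```text
20.625
the job is handed in; nothing more can be done
None
```

The red mark has come over the top and stands level with the pointer. The file is back flat on the mat, and I handed the job in at 20.6 s.

**Filing:** I found the rim by touch, about 5 mm below its nominal height. I then made three forward strokes of about 46, 46 and 20 mm, lifting the file clear for each return. My readings put the press at about 6–9 N.

**Mark position:** The last picture puts the mark at 1.54–1.575 rad, depending on which depth of the mark I assume. The distance rolled gives 1.555 rad, against a target of 1.57. The ring's centre came out about 2–3 mm higher from the camera than by touch, so I worked from the camera's own fit of the centre. The pointer tip looked another 1.3 mm higher than that centre, about 0.03 rad.

**File:** It lies well inside the mat. The tool had drifted to a tilt of about 0.04 rad, so one end of the file met the mat first, with a brief reading of about 14–16 N. I eased the grip and it settled flat before I let go.

**Bystanders:** The jar, saucer, loupe and vise look unmoved in the last top view.

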